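# Hang the serving board on its keyhole screw

## Task

Take the wooden serving board out of its rack and hang it on the big-headed screw of the stand: pass the round end of its keyhole over the screw head, pressing back the sprung black collar behind it, then pull the board down until the narrow end of the slot is fully home on the screw. Let go and leave it hanging straight and still; leave the blue board in the rack and the loose spice jars and garlic where they are.

Things in the scene. Friction and masses are not known exactly. Their poses are not given: they have to be found in the camera images.
- board_grip (a point): Wooden serving board with a brass-trimmed keyhole, 10 mm thick (its x), 100 mm wide (y), 200 mm tall (z, up), 0.18 kg, loose, upright in either slot of the rack, front (-x) to the robot. Point: mid-thickness, on the centre line, 20 mm below the top edge, in the 60 mm wide tab that forms its top 60 mm; pinch the tab here front and back from above. Axes are the board's.
- keyhole_round (a point): Centre of the round end of the keyhole, a 32 mm hole through the board, in mid-thickness, 85 mm straight below board_grip. From it a 14 mm wide slot runs straight up to the narrow end. Axes are the board's.
- keyhole_end (a point): In mid-thickness of the board, where the screw's axis lies when it touches the top end of the 14 mm slot: 31 mm straight above keyhole_round and 54 mm below board_grip. Axes are the board's.
- screw (a point): Point on the axis of the stand's level steel screw, 220 mm above the worktop, where the board's mid-thickness lies when locked. x points along the screw into the stand, -x out towards the robot. Shank 10 mm diameter; head 24 mm diameter, 6 mm thick, its back 5 mm and front 11 mm out (-x) from this point.
- collar (a joint): Black 40 mm collar round the shank between head and upright: 0 m at rest (front face 7 mm behind the head's back), pressed back up to 0.012. Spring force 0.8 N at rest plus 0.3 N per mm. About 0.003 with the board locked, 0.004 to 0.011 while the board is held behind the head to be pulled down. Friction on it tends to keep the board from sliding down by itself.
- rack: Fixed dark wooden rack, 124 mm (x) by 132 mm (y), origin under its centre; floor 12 mm thick; two slots across y, 30 mm in front of (-x) and behind (+x) its centre, each 14 mm wide between slats that rise to 76 mm above the worktop, with end stops 45 mm tall. A board in it stands on the 12 mm floor.
- blue_board_centre (a point): Centre of a plain blue plastic board, 10 mm thick (x), 100 mm wide, 95 mm tall, loose, in the other slot of the rack. To be left there.
- garlic: Bulb of garlic, 60 mm, loose; origin at the centre of its underside. To be left alone.
- green_jar: Spice jar with a green cap, 46 mm diameter, 106 mm tall, loose; origin at the centre of its underside. To be left alone.
- red_jar: Spice jar with a red cap, 45 mm diameter, 106 mm tall, loose; origin at the centre of its underside. To be left alone.
- stand: Fixed stand, origin under the centre of its upright's front face, axes as the screw's. Wooden upright 90 mm wide, 16 mm thick, its front 22 mm in (+x) from the screw point, its top 245 mm above the worktop (25 mm above the screw), nothing over it. Steel base 140 mm wide, 16 mm tall, reaching 40 mm in front of the upright.

How it is judged:
By the outcome, as a careful person would: the job done as asked, in the order asked, and still so for the second after the job is handed in, with the robot touching nothing.
It also fails if it takes over 40 s, if anything falls off the work surface, if the arm or the gripper's body presses on something with over 40 N, if the wrist force passes 120 N, or if a joint passes its speed limit or range.

## Robot

A 6-joint arm with a two-finger parallel gripper is mounted at the origin on a cart in front of the work surface, level with it; the furniture and walls round the work are solid. World frame = base frame: x ahead of the robot, y to its left, z up, the work surface at z = 0. Lengths are in mm, angles in degrees, forces in N, time in s.
With the tool pointing down it reaches from about 300 to 775 mm from the base axis. Payload 14.6 kg.
Tool frame: the origin (TCP) lies at the very end of the fingers, on their centre line; the grasp point (between the pads) lies 19 mm behind it; z points along the fingers, y is the line along which they close (so a half turn about z gives the same grasp; the last joint's range is limited). The gripper opens to 94 mm and grips with 3 to 60 N. Pads are 16 mm wide; open, the fingers measure 119 mm over their backs; the gripper's body (75 mm by 177 mm) begins 78 mm behind the grasp point.
Start: joints at [-73.316, 17.183, 87.147, -0, 75.671, -3.816], TCP at [192.61, -515.161, 205.446] pointing down, gripper open.
Joint ranges: [-173.82, 173.82], [-45.26, 126.66], [13.44, 144.39], [-59.66, 239.66], [0, 175.72], [-146.38, 146.38]. Speed limits (degrees/s): [127.2, 127.2, 147.25, 180, 180, 180].

## Interface

Orientations are given as a 3x3 rotation matrix whose columns are the frame's x, y, z axes.
In Python, from bench import ctrl, eoat, solver, eyes, ticket, monitor gives the robot as it stands. The module is installed in compiled form; this text tells all that it offers. Calls block until the motion is done:
- ctrl.move_ptp(position, orientation): joint-space move of the TCP to a pose.
- ctrl.move_l(position, rotation=None, feed=150, until_force=None): straight line of the TCP; rotation=None keeps the orientation; feed is the mean speed in mm/s. With until_force (N) it stops when the force on the tool has changed by that much, and returns True; else False.
- ctrl.movej(angles): joint-space move.
- eoat.move_gripper(opening, effort=None): finger opening in mm; effort is the grip in N (None keeps the last); returns when the fingers have stopped.
- ctrl.wait(seconds).
- solver.solve_ik(position, orientation): joint angles nearest the present ones, or None.
- eyes.read_camera(name): name is "scene" or "top" or "wrist"; returns (picture, depth): 420x560x3 uint8, blue, green, red; 420x560 float32, mm along the optical axis (not along the pixel's ray), 0 where there is no reading.
- eyes.calibration(name): a dict with "fx", "fy", "cx", "cy" (pixels), "R" (3x3) and "t" (3): a world point X has camera coordinates R X + t; the wrist camera has in their place "mount" (4x4, takes a point from camera to tool coordinates, whose origin is the TCP and whose axes are the flange's). Camera axes: x right, y down, z forward; pixel columns grow to the right and rows downward; lengths in mm; the calibration is good to about 2 mm. A picture is of the moment at which its call begins: read the wrist's pose just before it. calibration takes no time and is no camera call.
A pose or a line that the arm cannot do raises ctrl.Unreachable and nothing moves.
- ticket.job_done(): hands the job in; it is judged then, once.
Trained networks look in the newest picture that a camera, given by its name, has taken for a name from the list of things; names that differ only in an ending like _2 or _b are one class to them, and where a whole thing is asked for, a point or a joint stands for the part that bears it (a point fixed in the world has none). Each returns a list of dicts, best first, with "score" (0 to 1); they miss things now and then, are a little off and sometimes report something else, mostly with a low value. They report only what shows in the picture. A call takes as long as a camera call.
- eyes.trace(camera, name): "region" (420x560 bool, what is visible of it) and "rect" ([left, top, width, height] in pixels, round what is visible of it).
- eyes.pinpoint(camera, name): "point" ([column, row] in pixels: a listed point, or the origin of a listed thing).
Readings, each from a call of its own:
- monitor.current_time_s(): time.
- monitor.current_joint_pos(): joint angles.
- monitor.current_dq(): joint speeds.
- monitor.current_joint_efforts(): joint torques, N m.
- monitor.current_ee_pos(): TCP position.
- monitor.current_orientation(): TCP orientation.
- monitor.current_force(): force on the tool from outside, world axes, zero at the start.
- monitor.current_ft_torque(): the same for the moment, N m.
- monitor.current_gripper_width(): finger opening in mm.
- monitor.current_finger_force(): force on a finger pad.
Only numpy, scipy, OpenCV 4.12 (cv2) and the standard library are available. Lean on these libraries where they do the work, as an engineer would, in place of code of your own. Each camera call takes 0.05 s, during which the arm holds its last target. There are 200 camera calls.

## Working session

There is one attempt and no reset: what is moved stays moved. The work goes in short steps, each a Python script; the robot and the scene stay as the last script left them, time stands still between calls to the robot, and variables do not carry over. Pictures are saved under pics/ and viewed, at most 10 in all, crops included, and the job is handed in when it is done.

```bash
mkdir -p pics; cat > h.py <<'E'
import numpy as np, cv2
from bench import ctrl, eoat, solver, eyes, ticket, monitor
def cam(name):
    c=eyes.calibration(name)
    if 'R' in c: R,t=np.array(c['R']),np.array(c['t'])
    else:
        M=np.array(c['mount']); Rw=np.array(monitor.current_orientation()); p=np.array(monitor.current_ee_pos())
        Rc=Rw@M[:3,:3]; tc=p+Rw@M[:3,3]; R=Rc.T; t=-Rc.T@tc
    return c,R,t
def cloud(depth,c,R,t):
    v,u=np.mgrid[:420,:560]; d=depth
    P=np.stack([(u-c['cx'])/c['fx']*d,(v-c['cy'])/c['fy']*d,d],-1)
    return (P-t)@R
E
python3 - <<'E'
from h import *
ims=[]
for n in ["scene","top"]:
    c,R,t=cam(n); im,d=eyes.read_camera(n); ims.append(im)
    W=cloud(d,c,R,t); np.savez(f'{n}.npz',im=im,W=W,d=d)
    print(n,'cam at',(-R.T@t).round())
    for th in ["board_grip","keyhole_round","keyhole_end","screw","rack","blue_board_centre","garlic","green_jar","red_jar","stand"]:
        for r in eyes.pinpoint(n,th)[:2]:
            u,v=np.round(r['point']).astype(int)
            print(th,round(r['score'],2),u,v,W[np.clip(v,0,419),np.clip(u,0,559)].round())
cv2.imwrite('pics/s.png',ims[0]);cv2.imwrite('pics/t.png',ims[1])
print(monitor.current_time_s(),monitor.current_orientation())
E
```

```text
scene cam at [-327. 1093. 1080.]
board_grip 0.74 244 222 [434. 328. 209.]
keyhole_round 0.59 244 246 [431. 335. 131.]
keyhole_end 0.73 244 236 [431. 333. 166.]
screw 0.97 200 211 [547. 379. 219.]
rack 0.97 257 277 [377. 344.  55.]
rack 0.71 358 182 [ 451. -276.   13.]
blue_board_centre 0.79 266 266 [376. 308.  70.]
blue_board_centre 0.73 246 223 [438. 317. 197.]
garlic 0.79 162 314 [500. 583.  20.]
garlic 0.16 246 239 [440. 317. 140.]
green_jar 0.91 183 334 [396. 599.  38.]
red_jar 0.79 358 182 [ 451. -276.   13.]
red_jar 0.68 263 266 [374. 323.  83.]
stand 0.56 201 263 [571. 377.  12.]
stand 0.52 245 224 [437. 321. 197.]
top cam at [ 198.  156. 1602.]
board_grip 0.92 229 219 [438. 322. 199.]
keyhole_round 0.85 236 224 [441. 311.  84.]
keyhole_end 0.77 233 218 [442. 309. 197.]
screw 0.65 218 181 [554. 358. 227.]
rack 0.9 238 238 [390. 300. 108.]
blue_board_centre 0.62 242 241 [385. 290.  69.]
blue_board_centre 0.54 168 202 [523. 560.  39.]
garlic 0.75 163 202 [521. 575.  47.]
green_jar 0.83 160 235 [402. 574.  62.]
green_jar 0.48 166 201 [525. 565.  49.]
red_jar 0.7 406 222 [ 458. -273.   79.]
stand 0.64 225 192 [568. 362.  18.]
1.1 [[ 9.36680684e-01  3.50184660e-01  2.34500825e-05]
 [ 3.50184660e-01 -9.36680684e-01 -1.79168808e-05]
 [ 1.56910225e-05  2.49942553e-05 -1.00000000e+00]]
```

```bash
python3 - <<'E'
import cv2
a=cv2.imread('pics/s.png')[150:360,120:400];b=cv2.imread('pics/t.png')[140:290,140:340]
cv2.imwrite('pics/s1.png',cv2.resize(a,(800,600),interpolation=cv2.INTER_CUBIC));cv2.imwrite('pics/t1.png',cv2.resize(b,(800,600),interpolation=cv2.INTER_CUBIC))
E
```

```text
(no output)
```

View pics/s1.png

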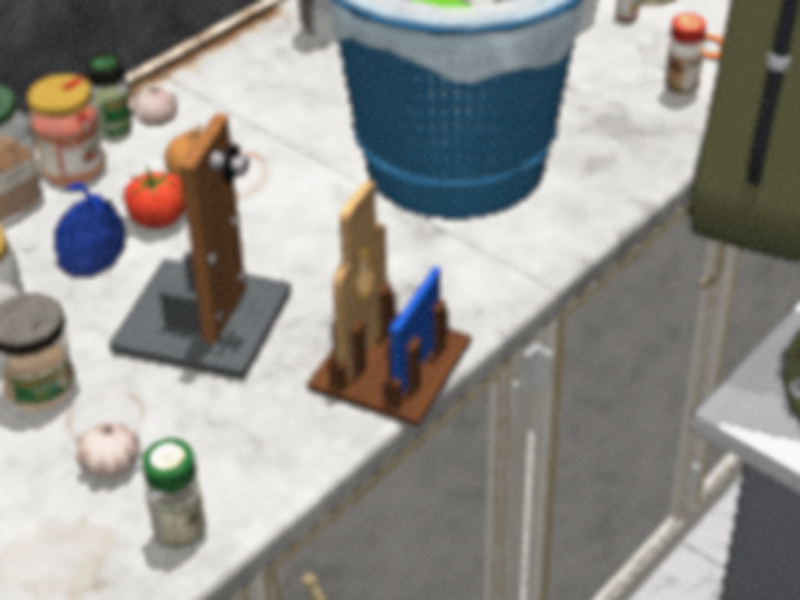

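View pics/t1.png

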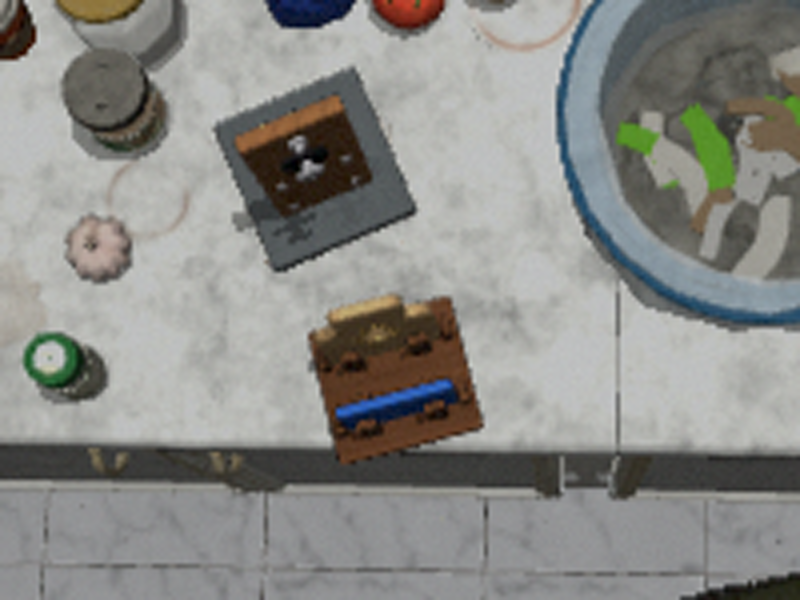

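The wooden board stands in the rear rack slot (about 229,219 in top) and the blue board in the front one. The stand is behind-left, yawed about 22°, with the rack at about 15°. The tall bin on the right (about 300,190 in top) must be avoided during the transit.

```bash
python3 - <<'E'
from h import *
T=np.load('top.npz'); W=T['W']; im=T['im'].astype(int)
print('wrist mount',np.round(eyes.calibration('wrist')['mount'],2).tolist(), {k:v for k,v in eyes.calibration('wrist').items() if k!='mount'})
# bin: points x>300,y<290,y>-100, z>60
P=W.reshape(-1,3); ok=T['d'].ravel()>0
b=ok&(P[:,1]<250)&(P[:,1]>-400)&(P[:,2]>60)&(P[:,0]>150)&(P[:,0]<900)
print('bin',np.percentile(P[b],[0.5,50,99.5],axis=0).round())
# rack+boards: x 300..500,y 220..390
def rect(m,l):
    q=P[m][:,:2].astype(np.float32); print(l,len(q),cv2.minAreaRect(q),q.mean(0))
roi=ok&(P[:,0]>330)&(P[:,0]<500)&(P[:,1]>215)&(P[:,1]<400)
rect(roi&(P[:,2]>175)&(P[:,2]<225),'tab top')
rect(roi&(P[:,2]>6),'rack all')
s=ok&(P[:,0]>490)&(P[:,0]<680)&(P[:,1]>270)&(P[:,1]<470)
rect(s&(P[:,2]>8)&(P[:,2]<24),'base'); rect(s&(P[:,2]>238)&(P[:,2]<255),'upright top')
for n in ["scene","top"]:
    for th in ["rack","stand","board_grip"]:
        r=eyes.trace(n,th)[0]; m=r['region']; w=np.load(n+'.npz')['W'][m]; print(n,th,m.sum(),np.percentile(w,[1,50,99],axis=0).round().tolist())
E
```

```text
wrist mount [[-0.0, -0.97, -0.23, 65.87], [1.0, -0.0, 0.0, -0.49], [-0.0, -0.23, 0.97, -179.03], [0.0, 0.0, 0.0, 1.0]] {'fx': 322.91393741878096, 'fy': 322.91393741878096, 'cx': 278.62770944758876, 'cy': 209.8609694184499}
bin [[ 152. -397.   76.]
 [ 701.  -81.  647.]
 [ 893.  243.  916.]]
tab top 100 ((443.4701232910156, 316.4596862792969), (10.444013595581055, 60.13666534423828), 15.386953353881836) [441.88754 315.94437]
rack all 1386 ((420.38446044921875, 307.14306640625), (158.83421325683594, 184.22323608398438), 0.3517361581325531) [412.06592 305.69177]
base 832 ((588.2290649414062, 370.8480224609375), (184.58050537109375, 197.97215270996094), 1.0909324884414673) [590.16583 379.32254]
upright top 160 ((575.1192016601562, 372.8928527832031), (35.83002471923828, 88.01514434814453), 26.442750930786133) [581.1988  375.90472]
scene rack 1347 [[340.0, 236.0, -6.0], [385.0, 333.0, 12.0], [465.0, 383.0, 79.0]]
scene stand 2658 [[517.0, 307.0, 0.0], [574.0, 398.0, 30.0], [689.0, 474.0, 244.0]]
scene board_grip 898 [[423.0, 114.0, -4.0], [437.0, 321.0, 118.0], [630.0, 365.0, 211.0]]
top rack 801 [[341.0, 234.0, 5.0], [404.0, 301.0, 15.0], [479.0, 373.0, 112.0]]
top stand 1513 [[520.0, 302.0, 8.0], [578.0, 370.0, 22.0], [689.0, 468.0, 250.0]]
top board_grip 373 [[426.0, 269.0, 1.0], [442.0, 317.0, 131.0], [480.0, 378.0, 217.0]]
```

```bash
cat >> h.py <<'E'
def down(yaw,flip=1):  # tool y along board x(yaw), tool pointing down
    a=np.radians(yaw); y=flip*np.array([np.cos(a),np.sin(a),0]); z=np.array([0,0,-1.]); return np.stack([np.cross(y,z),y,z],1)
def look(target,dist,yaw,dep):
    a,b=np.radians([yaw,dep]); d=np.array([np.cos(a)*np.cos(b),np.sin(a)*np.cos(b),-np.sin(b)])
    r=np.array([np.sin(a),-np.cos(a),0]); dn=np.cross(d,r)
    Rc=np.stack([r,dn,d],1); M=np.array(eyes.calibration('wrist')['mount'])
    C=np.array(target)-dist*d; Rt=Rc@M[:3,:3].T; return C-Rt@M[:3,3],Rt
E
python3 - <<'E'
from h import *
T=np.load('top.npz'); P=T['W'].reshape(-1,3)
b=(T['d'].ravel()>0)&(P[:,1]<250)&(P[:,1]>50)&(P[:,0]>450)&(P[:,0]<800)&(P[:,2]>60)
print('bin',np.percentile(P[b],[1,50,99],axis=0).round())
for dep in (35,45,55,65):
  for dist in (200,250,300,350):
    p,R=look([490,340,185],dist,30,dep); q=solver.solve_ik(p,R); print(dep,dist,p.round(),None if q is None else np.round(q))
for yw,p in((15.4,[437,317,173]),(23,[553,370,290])):
  for f in(1,-1):
    q=solver.solve_ik(p,down(yw,f)); print(None if q is None else np.round(q))
E
```

```text
bin [[461.  51. 202.]
 [702. 127. 780.]
 [717. 247. 909.]]
35 200 [471. 329. 172.] [ 32.   9. 131. 184.  28. -93.]
35 250 [436. 308. 201.] [ 32.  -1. 136. 186.  23. -94.]
35 300 [400. 288. 230.] [ 33. -12. 140. 190.  16. -98.]
35 350 [365. 267. 258.] [  34.  -24.  143.  205.    8. -114.]
45 200 [470. 328. 176.] [ 32.   4. 127. 190.  10. -99.]
45 250 [439. 310. 212.] [  32.   -5.  130.  211.    4. -120.]
45 300 [408. 292. 247.] [ 33. -15. 132. -27.   5. 118.]
45 350 [378. 275. 282.] [ 33. -24. 133. -11.  13. 102.]
55 200 [469. 327. 180.] [ 32.   3. 121. -10.   8. 101.]
55 250 [444. 313. 221.] [ 32.  -5. 123.  -6.  14.  97.]
55 300 [419. 298. 262.] [ 32. -13. 123.  -4.  22.  96.]
55 350 [394. 284. 303.] [ 32. -20. 122.  -4.  29.  95.]
65 200 [468. 327. 185.] [ 32.   4. 114.  -3.  24.  94.]
65 250 [450. 316. 230.] [ 32.  -3. 114.  -2.  30.  93.]
65 300 [432. 306. 276.] [ 32.  -8. 113.  -2.  37.  93.]
65 350 [413. 295. 321.] [ 32. -13. 111.  -2.  44.  93.]
[32. 18. 91. -0. 71. 17.]
None
[31. 31. 58. -0. 92.  8.]
None
```

```bash
python3 - <<'E'
import cv2,numpy as np
a=cv2.imread('pics/s.png');b=cv2.imread('pics/t.png')
cv2.imwrite('pics/both.png',cv2.resize(np.hstack([a,b]),(800,300),interpolation=cv2.INTER_AREA))
E
```

```text
(no output)
```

View pics/both.png

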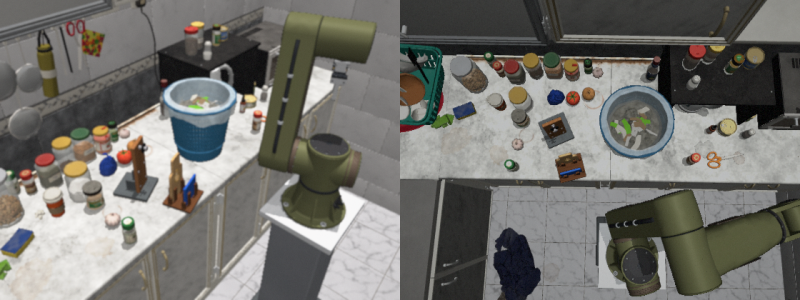

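The view shows wall cabinets high beyond x≈700 and the bin rim at about z=230. I'll lift first, then swing over to a look pose.

```bash
python3 - <<'E'
from h import *
p=np.array(monitor.current_ee_pos()); ctrl.move_l(p+[0,0,210],feed=350)
p,R=look([490,340,185],350,30,55); ctrl.move_ptp(p,R)
c,Rc,t=cam('wrist'); im,d=eyes.read_camera('wrist'); W=cloud(d,c,Rc,t); np.savez('w1.npz',im=im,W=W,d=d,R=Rc,t=t)
C=-Rc.T@t
for th in ["board_grip","keyhole_round","keyhole_end","screw","rack","stand","blue_board_centre"]:
    for r in eyes.pinpoint('wrist',th)[:1]:
        u,v=r['point']; ray=Rc.T@np.array([(u-c['cx'])/c['fx'],(v-c['cy'])/c['fy'],1])
        print(th,round(r['score'],2),np.round([u,v]),W[int(v),int(u)].round(1),'C',C.round(1),'ray',ray.round(4))
cv2.imwrite('pics/w1.png',im); print(monitor.current_time_s())
E
```

```text
board_grip 0.87 [274. 254.] [439.  316.2 190.6] C [316.4 239.4 471.8] ray [ 0.3919  0.2436 -0.8978]
keyhole_round 0.62 [279. 282.] [486.1 338.   -0.7] C [316.4 239.4 471.8] ray [ 0.3392  0.1939 -0.9472]
keyhole_end 0.74 [277. 274.] [439.  313.1 146.8] C [316.4 239.4 471.8] ray [ 0.3524  0.209  -0.9339]
screw 0.96 [290. 140.] [549.2 359.4 230.9] C [316.4 239.4 471.8] ray [ 0.6685  0.3444 -0.6948]
stand 0.8 [287. 227.] [571.3 370.   16.4] C [316.4 239.4 471.8] ray [ 0.4734  0.241  -0.8493]
blue_board_centre 0.58 [265. 342.] [382.3 295.6  99.2] C [316.4 239.4 471.8] ray [ 0.1854  0.1558 -1.0538]
5.4417
```

View pics/w1.png

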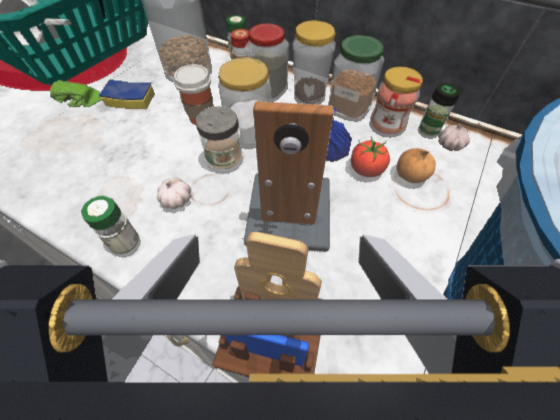

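```bash
python3 - <<'E'
from h import *
F=np.load('w1.npz'); W=F['W']; ok=F['d']>0
v,u=np.mgrid[:420,:560]
def plane(m,n=6):
    P=W[m]
    for _ in range(n):
        A=np.c_[P[:,1:],np.ones(len(P))]; k=np.linalg.lstsq(A,P[:,0],rcond=None)[0]; r=P[:,0]-A@k; s=max(1.5,2*np.std(r)); P=P[abs(r)<s]
    nrm=np.array([1,-k[0],-k[1]]); nrm/=np.linalg.norm(nrm); return nrm,nrm@P.mean(0),P,r.std()
def ana(m,l,zs):
    n,c,P,s=plane(m); yaw=np.degrees(np.arctan2(n[1],n[0])); ex=np.array([n[0],n[1],0])/np.hypot(*n[:2]); ey=np.array([-ex[1],ex[0],0])
    print(l,len(P),'yaw',yaw.round(2),'tilt',np.degrees(np.arcsin(n[2])).round(2),'rms',s.round(2),'x',(P@ex).mean().round(1),'zmax',P[:,2].max().round(1))
    for a,b in zs:
        Q=P[(P[:,2]>a)&(P[:,2]<b)]; y=Q@ey
        rows=[(y[(Q[:,2]>=z)&(Q[:,2]<z+6)].min(),y[(Q[:,2]>=z)&(Q[:,2]<z+6)].max()) for z in range(a,b-5,6) if ((Q[:,2]>=z)&(Q[:,2]<z+6)).sum()>5]
        lo,hi=np.median(rows,0); print('  z',a,b,'y',lo.round(1),hi.round(1),'w',(hi-lo).round(1),'mid',((lo+hi)/2).round(1))
    return ex,ey,(P@ex).mean()
m=ok&(u>245)&(u<335)&(v>95)&(v<232)&(W[...,2]>60)&(W[...,2]<240)&(W[...,0]>520)&(W[...,0]<640)
ex,ey,x0=ana(m,'upright',[(60,120),(120,180),(180,236)])
X=W@ex; h=m&(x0-X>22)&(x0-X<45)
hp=W[h]; print('head',h.sum(),'x rel',np.percentile(x0-hp@ex,[5,50,95]).round(1),'y',np.percentile(hp@ey,[1,50,99]).round(1),'z',np.percentile(hp[:,2],[1,50,99]).round(1))
f=h&(x0-X>29)&(x0-X<38); fp=W[f]; print('face',f.sum(),(fp@ey).min().round(1),(fp@ey).max().round(1),fp[:,2].min().round(1),fp[:,2].max().round(1),'ymid pix',u[f].min(),u[f].max(),v[f].min(),v[f].max())
b=ok&(u>225)&(u<325)&(v>230)&(v<298)&(W[...,2]>110)&(W[...,2]<207)&(W[...,0]>410)&(W[...,0]<470)
ex2,ey2,xb=ana(b,'board',[(110,145),(160,205)])
t=ok&(u>225)&(u<325)&(v>225)&(v<270)&(W[...,2]>207)&(W[...,2]<225)&(W[...,0]<480); tp=W[t]
print('top',t.sum(),'z',np.median(tp[:,2]),'x',np.percentile(tp@ex2,[2,50,98]).round(1),'y',np.percentile(tp@ey2,[1,99]).round(1))
C=-F['R'].T@F['t']
for l,r in(('grip',[.3919,.2436,-.8978]),('end',[.3524,.209,-.9339]),('round',[.3392,.1939,-.9472])):
    r=np.array(r); p=C+r*(xb+5-C@ex2)/(r@ex2); print(l,p.round(1),'y',(p@ey2).round(1))
r=np.array([.6685,.3444,-.6948]); p=C+r*(220-C[2])/r[2]; print('screw ray z220',p.round(1),(x0-p@ex).round(1),(p@ey).round(1))
E
```

```text
upright 5328 yaw 24.87 tilt -0.0 rms 0.61 x 680.2 zmax 240.0
  z 60 120 y 51.6 138.1 w 86.5 mid 94.9
  z 120 180 y 51.5 138.2 w 86.7 mid 94.8
  z 180 236 y 51.4 138.4 w 87.0 mid 94.9
head 290 x rel [28.4 32.5 33.9] y [ 83.9  94.8 105.8] z [212.2 224.1 231.8]
face 266 83.7 105.9 211.2 232.1 ymid pix 280 300 137 153
board 2515 yaw 16.04 tilt -0.04 rms 0.39 x 509.3 zmax 206.9
  z 110 145 y 131.1 229.3 w 98.2 mid 180.2
  z 160 205 y 150.9 209.8 w 58.9 mid 180.3
top 629 z 211.311243613693 x [508.9 512.5 518.7] y [153.5 206.3]
grip [443.6 318.5 180.4] y 183.5
end [444.5 315.4 132.4] y 180.2
round [445.1 313.  112.2] y 177.8
screw ray z220 [558.6 364.2 220. ] 20.2 95.5
```

```bash
cat >> h.py <<'E'
def P(yaw,x,y,z):
    a=np.radians(yaw); return np.array([x*np.cos(a)-y*np.sin(a),x*np.sin(a)+y*np.cos(a),z])
BY,BX,BYY=16.04,514.3,180.25
SY,SX,SYY=24.87,658.2,94.85
E
python3 - <<'E'
from h import *
eoat.move_gripper(50)
ctrl.move_ptp(P(BY,BX,BYY,260),down(BY))
ctrl.move_l(P(BY,BX,BYY,173),feed=120)
eoat.move_gripper(0,40)
w=monitor.current_gripper_width(); f0=np.array(monitor.current_force()); print(w,f0)
if 8<w<12:
    ctrl.move_l(P(BY,BX,BYY,288),feed=120)
    print(monitor.current_gripper_width(),np.array(monitor.current_force()))
    ctrl.move_l(P(SY,SX-45,SYY,286),down(SY),feed=120)
    print(monitor.current_ee_pos(),monitor.current_time_s())
    im,d=eyes.read_camera('wrist'); cv2.imwrite('pics/w2.png',im)
    im,d=eyes.read_camera('scene'); cv2.imwrite('pics/s2.png',cv2.resize(im[160:300,150:320],(680,560)))
E
```

```text
9.813180860530883 [ 0.64736087 -0.33587534  0.09881209]
9.692281902918928 [ 0.34790657 -0.87104625 -2.34064514]
[516.11878992 343.84296838 285.82533951] 10.9917
```

View pics/w2.png

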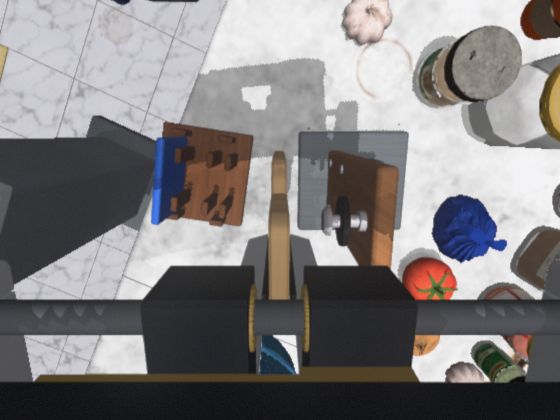

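View pics/s2.png

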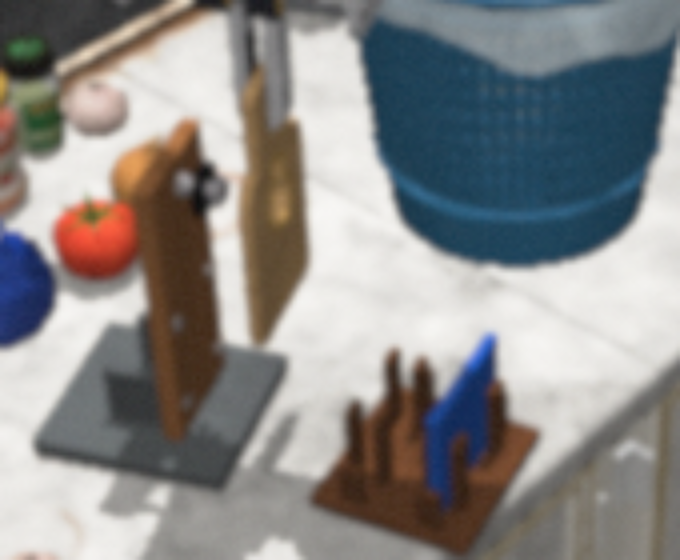

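The board is held upright in front of the screw (wrist view: head at about 328,222, board at about 278,230), and the blue board is still in the rack. I'll insert it now under a force guard.

```bash
python3 - <<'E'
from h import *
ctrl.move_l(P(SY,SX-22,SYY,286),feed=80)
f0=np.array(monitor.current_force())
hit=ctrl.move_l(P(SY,SX+5,SYY,286),feed=25,until_force=8)
p=np.array(monitor.current_ee_pos()); a=np.radians(SY); print(hit,'x rel',p@[np.cos(a),np.sin(a),0]-SX,p[2],'dF',np.array(monitor.current_force())-f0,monitor.current_finger_force(),monitor.current_ft_torque(),monitor.current_time_s())
E
```

```text
False x rel 4.814332121115285 285.8739312326124 dF [-2.58253518 -0.61212632 -0.84648852] 39.99996900558472 [-0.35214003  0.59358704  0.09381416] 12.7667
```

The reaction is about 2.7 N, matching the collar spring, so the head is through the hole. Next I pull down.

```bash
python3 - <<'E'
from h import *
f0=np.array(monitor.current_force())
hit=ctrl.move_l(P(SY,SX+5,SYY,251),feed=25,until_force=9)
p=np.array(monitor.current_ee_pos()); a=np.radians(SY); print(hit,'x rel',p@[np.cos(a),np.sin(a),0]-SX,p[2],'dF',np.array(monitor.current_force())-f0,monitor.current_ft_torque(),monitor.current_time_s())
im,d=eyes.read_camera('wrist'); cv2.imwrite('pics/w3.png',im)
E
```

```text
True x rel 4.947878573544358 254.83717473226758 dF [ 0.9976131  -0.06920959  6.21580413] [-0.18299109  0.12499291  0.01660758] 13.9
```

View pics/w3.png

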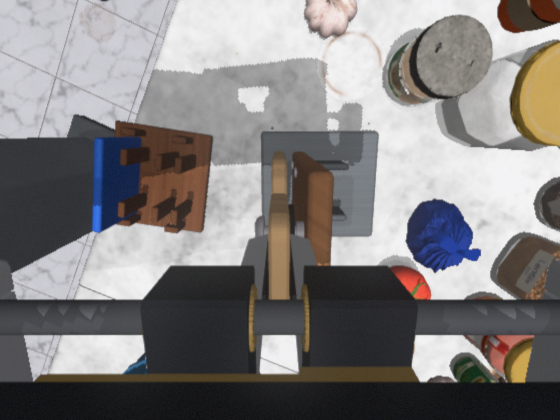

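It stopped at z=254.8 (255 expected), so the narrow end is home. I'll ease the board against the head, release, and check.

```bash
python3 - <<'E'
from h import *
z=monitor.current_ee_pos()[2]
print(ctrl.move_l(P(SY,SX+0.3,SYY,z),feed=20,until_force=6))
eoat.move_gripper(40); ctrl.wait(.2)
ctrl.move_l(P(SY,SX+0.3,SYY,330),feed=120)
ctrl.move_l(P(SY,SX-120,SYY,400),feed=250)
p,R=look([540,355,190],330,28,52)
try: ctrl.move_ptp(p,R)
except ctrl.Unreachable: print('unreach')
c,Rc,t=cam('wrist'); im,d=eyes.read_camera('wrist'); W=cloud(d,c,Rc,t); cv2.imwrite('pics/w4.png',im)
a=np.radians(SY); ex=np.array([np.cos(a),np.sin(a),0]);ey=np.array([-ex[1],ex[0],0])
X=W@ex-SX; m=(d>0)&(abs(X+5)<6)&(abs(W@ey-SYY)<60)&(W[...,2]>100)&(W[...,2]<300); Q=W[m]
print(m.sum(),'x',np.percentile(Q@ex-SX,[5,50,95]).round(1),'zmax',Q[:,2].max())
for z in (110,140,170,200,220,240,260,280):
    y=Q[abs(Q[:,2]-z)<5]@ey-SYY
    if len(y): print(z,y.min().round(1),y.max().round(1),np.median((Q[abs(Q[:,2]-z)<5])@ex-SX).round(1))
print(monitor.current_time_s())
E
```

```text
False
10313 x [-6.  -5.  -3.6] zmax 295.03321277272477
110 -41.1 42.8 -5.0
140 -49.9 49.5 -5.1
170 -49.9 50.0 -5.0
200 -49.7 50.2 -5.1
220 -49.7 49.1 -5.1
240 -29.8 30.1 -5.0
260 -29.7 30.1 -5.0
280 -29.8 30.1 -5.1
18.1667
```

View pics/w4.png

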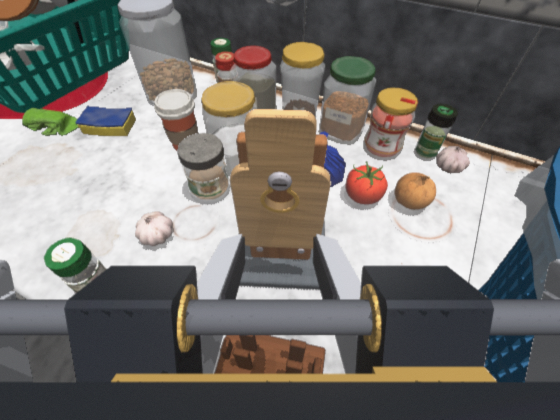

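The board hangs straight and flush against the head, which shows at about (279,182) with the round hole below it. Board top is at z≈294–295, as expected when home.

```bash
python3 -c "
from h import *
print(monitor.current_ee_pos(),monitor.current_force()); print(ticket.job_done())"
```

```text
[447.76466635 305.71834774 286.31931374] [ 0.09030386 -0.43701654 -0.17962784]
the job is handed in; nothing more can be done
None
```

The wooden board is hanging straight and fully home on the screw, the gripper is clear of it, and the job was handed in at about 18 s with the blue board, jars and garlic left alone.

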